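Build and press a square wafer block

ROBOT

A 6-joint arm with a two-finger parallel gripper is mounted at the origin on a cart in front of the work surface, level with it; the furniture and walls round the work are solid. World frame = base frame: x ahead of the robot, y to its left, z up, the work surface at z = 0. Lengths are in m, angles in rad, forces in N, time in s.
With the tool pointing down it reaches from about 0.325 to 0.9 m from the base axis. Payload 6.1 kg.
Tool frame: the origin (TCP) lies at the very end of the fingers, on their centre line; the grasp point (between the pads) lies 19 mm behind it (ctrl.pinch_z is the distance from the TCP to the grasp point, in m); z points along the fingers, y is the line along which they close (so a half turn about z gives the same grasp; the last joint's range is limited). The gripper opens to 87 mm and grips with 3 to 60 N. Pads are 19 mm wide; open, the fingers measure 117 mm over their backs; the gripper's body (75 mm by 190 mm) begins 51 mm behind the grasp point.
Start: joints at [-1.283, 0.22, 1.526, -0, 1.395, -0.126], TCP at [0.251, -0.572, 0.223] pointing down, gripper open.
Joint ranges: [-2.98, 2.98], [-0.91, 2.08], [0.09, 2.57], [-1.24, 4.39], [0.2, 2.65], [-2.68, 2.68]. Speed limits (rad/s): [2.57, 2.57, 3.01, 3.14, 3.14, 3.14].

INTERFACE

Orientations are given as a rotation vector (axis times angle).
In Python, from plant import ctrl, eyes, job gives the robot as it stands. The module is installed in compiled form; this text tells all that it offers.
- The arm moves only by the tool crank_tcp, called after "Emit:" as name([rows], argument=value, ...), one row to a line, values as JSON. Schema: {"type":"object","properties":{"deltas":{"type":"array","items":{"type":"object","properties":{"sx":{"type":"number"},"sy":{"type":"number"},"sz":{"type":"number"},"rz":{"type":"number"}},"additionalProperties":false},"minItems":1,"maxItems":5},"finger_gap":{"type":"number"},"grip_n":{"type":"number"},"only":{"type":"string"},"quiet":{"type":"boolean"},"lines":{"type":"string"}},"required":["deltas"],"additionalProperties":false}. deltas is a list of rows, 1 to 5 of them, each an object with the fields sx, sy, sz (the shift in shares of 0.2 m (1.0 is 0.2 m)), rz (a turn about the tool's z in a scale on which 1.0 is 2 pi rad); a field left out counts as zero; each row shifts and turns the commanded pose from where the row before left it, along the tool's axes as they then stand; what a row does not reach is not made up. A row lasts 1/8 s, in which the tool goes at most 0.0625 m and 0.188 rad, less where a joint would pass 70% of its speed; a pose out of reach is approached as far as the arm can. finger_gap is the finger opening in m, set as the call begins (left out keeps the last). The fingers move at their own pace and stop on an object; grip_n is the grip in N (left out, the last holds). Time passes only in rows, so rows that do not move let the fingers close. The tool returns the time, the measured TCP pose, the force, the opening and the grip force at its end. only (a regular expression) keeps the lines of the reply that match it, lines (a string "A,B") keeps lines A to B, and quiet returns only ok. A shift or turn number past 1, either way, is cut back to 1. Input that does not fit is refused with a message, and nothing moves.
- ctrl.sense(): the state, without advancing time (a new reading comes with each control period).
- eyes.get_image(name): name is "side" or "top" or "wrist"; returns (picture, depth): 384x512x3 uint8, red, green, blue; 384x512 float32, m along the optical axis (not along the pixel's ray), 0 where there is no reading.
- eyes.camera_info(name): a dict with "camera_matrix" (3x3 intrinsics, pixels), "xyz" and "orientation" of the camera in the world. Camera axes: x right, y up, looking along -z (the intrinsics and any distortion apply to the point x, -y, -z); pixel columns grow to the right and rows downward; lengths in m; the calibration is good to about 2 mm. A picture is of the moment at which its call begins: read the wrist's pose just before it. camera_info takes no time and is no camera call; for the wrist camera it gives the pose at the moment of the call.
- job.finish_job(): hands the job in; it is judged then, once.
The state is a dict: "time": time; "joint_pos": joint angles; "qvel": joint speeds; "joint_efforts": joint torques, N m; "tool_pos": TCP position; "eef_rot": TCP orientation; "force": force on the tool from outside, world axes, zero at the start; "torque": the same for the moment, N m; "gripper_width": finger opening in m; "grasp_force": force on a finger pad.
Only numpy, scipy, OpenCV 4.12 (cv2) and the standard library are available. Lean on these libraries where they do the work, as an engineer would, in place of code of your own. Each camera call takes 0.05 s, during which the arm holds its last target. There are 200 camera calls.

TASK

Swing the lamp arm away to the left until it points straight left, then stack all the wafer slabs flat on the corner board, each pushed up snug against both the long-side fences and the end fence so that the block is square. Then take the roller from its stand and, pressing down firmly and evenly but not so hard as to crack the wafers, roll it along the top of the block from the open end to the fenced end. Hang the roller back in its stand and leave the block square, without knocking the cup, mug or spoon away.

Things in the scene. Friction and masses are not known exactly. Their poses are not given: they have to be found in the camera images.
- slab0: filled wafer slab, 52 mm wide (its x) x 120 mm long (its y) x 9 mm thick, about 45 g, rigid, light brown with a waffle grid; origin at the centre of its underside, z up; it starts flat on the sink board, long side roughly left-right. All the slabs are alike, either face up will do; two to four of the four are present
- slab1: filled wafer slab, 52 mm wide (its x) x 120 mm long (its y) x 9 mm thick, about 45 g, rigid, light brown with a waffle grid; origin at the centre of its underside, z up; it starts flat on the sink board, long side roughly left-right. All the slabs are alike, either face up will do; two to four of the four are present
- slab2: filled wafer slab, 52 mm wide (its x) x 120 mm long (its y) x 9 mm thick, about 45 g, rigid, light brown with a waffle grid; origin at the centre of its underside, z up; it starts flat on the sink board, long side roughly left-right. All the slabs are alike, either face up will do; two to four of the four are present
- slab3: filled wafer slab, 52 mm wide (its x) x 120 mm long (its y) x 9 mm thick, about 45 g, rigid, light brown with a waffle grid; origin at the centre of its underside, z up; it starts flat on the sink board, long side roughly left-right. All the slabs are alike, either face up will do; two to four of the four are present
- sink_board: fixed wooden board laid across the sink bowl, 270 (x) x 455 (y) mm, top 20 mm above the counter; origin under its centre on the counter; the slabs wait on it
- corner_board: fixed pale wooden plate 160 (its x) x 186 (its y) mm, top 12 mm above the counter; origin under its centre on the counter. Aluminium fences, 12 mm thick, stand 36 mm above the plate (four slabs high): two 30 mm blocks along the far (+x) long side with a 56 mm open finger gap between them, and one 46 mm wide across the left (+y) end. The near (-x) side and right (-y) end are open
- bed (a point): point on the plate top (12 mm above the counter) below the centre of a slab that touches both fences; axes as the corner board's. The inner face of the two long-side blocks is 26 mm from it in +x, that of the end fence 60 mm in +y; the middle of the finger gap lies straight in +x of it
- lamp: fixed low work lamp behind the corner board: round foot 96 mm, post 16 mm thick; origin on the counter under the post axis, which is the axis of its swing arm; top of the hub 182 mm
- lamp_arm (a joint): angle of the lamp's level arm about the post (rad): 0 = points to the lamp's -x, to the robot, over the corner board; grows to the left (+y); 1.57 = straight left; stop at 1.75. A 14 mm square bar, centre 165 mm above the counter, 220 mm long; round head of 40 mm radius (139 to 173 mm high) centred 225 mm from the post. Stiff (0.4 N m), stays where left; can be pushed from the side
- roller: press roller, 113 mm high, about 0.3 kg: upright dark wooden grip 24 (its x) x 32 (its y) mm, 51 to 113 mm above its origin; under it a steel guard plate 70 x 60 mm (40 to 46 mm), and a fork with the wheel, which rolls along the roller's y. Origin at the lowest point of the wheel, z up along the grip. Starts hanging by the guard plate on its stand's rim, x along the stand's x
- roller_wheel: the roller's wooden wheel, 36 mm in diameter and 40 mm wide (fork 48 mm over all), free to turn on its axle along the roller's x; origin at its centre, 18 mm above the roller's lowest point; its y and z turn with it
- roller_stand: fixed steel stand, at the left: upright open box 66 (its x) x 56 (its y) mm, walls 5 mm, rim 46 mm above the counter, on a foot 100 x 92 mm; origin under its centre on the counter. The roller hangs in it with the guard plate flat on the rim, the wheel inside and its origin 6 mm above the counter
- mug: mug standing at the left, 93 mm high, not part of the job
- cup: white espresso cup at the front left, 46 mm high, not part of the job
- teaspoon: teaspoon lying in front of the corner board, not part of the job

How it is judged:
On the way, in this order (a step that is already met when the one before it is completed fails the run):
1. the lamp arm has been swung to the left, clear of the corner board (joint above 1.25 rad) (value of joint lamp_arm above 1.25 rad), for 0.3 s.
2. all slabs lie stacked on the corner board, snug against both fences, let go (x of slab0 in the frame of bed between -0.003 and 0.003 m and y of slab0 in the frame of bed between -0.003 and 0.003 m and z of each of slab0, slab1, slab2, slab3 in the frame of bed below 0.0375 m and angle between the y axis of each of slab0, slab1, slab2, slab3 and the y axis of corner_board, either way round below 0.04 rad and angle between the z axis of each of slab0, slab1, slab2, slab3 and the z axis of corner_board, either way round below 0.05 rad and x of slab1 in the frame of bed between -0.003 and 0.003 m and y of slab1 in the frame of bed between -0.003 and 0.003 m and x of slab2 in the frame of bed between -0.003 and 0.003 m and y of slab2 in the frame of bed between -0.003 and 0.003 m and x of slab3 in the frame of bed between -0.003 and 0.003 m and y of slab3 in the frame of bed between -0.003 and 0.003 m and linear speed of each of slab0, slab1, slab2, slab3 below 0.02 m/s and contact force between the fingers and slab0 below 0.3 N and contact force between the fingers and slab1 below 0.3 N and contact force between the fingers and slab2 below 0.3 N and contact force between the fingers and slab3 below 0.3 N), for 0.3 s.
3. the roller presses on the block (over 4 N) near its open end (contact force between roller_wheel and anything else above 4 N and x of roller_wheel in the frame of bed between -0.02 and 0.02 m and y of roller_wheel in the frame of bed between -0.06 and -0.026 m), for 0.1 s.
4. still pressing, it passes the middle from the open end (contact force between roller_wheel and anything else above 4 N and x of roller_wheel in the frame of bed between -0.02 and 0.02 m and y of roller_wheel in the frame of bed between -0.02 and 0 m), for 0.1 s.
5. still pressing, it goes on past the middle (contact force between roller_wheel and anything else above 4 N and x of roller_wheel in the frame of bed between -0.02 and 0.02 m and y of roller_wheel in the frame of bed between 0 and 0.02 m), for 0.1 s.
6. still pressing, it reaches the fenced end (contact force between roller_wheel and anything else above 4 N and x of roller_wheel in the frame of bed between -0.02 and 0.02 m and y of roller_wheel in the frame of bed between 0.026 and 0.06 m), for 0.1 s.
At the end, for the whole second after the job is handed in: Every slab present lies flat in the stack within 3 mm of touching both fences and within 0.04 rad of square; the roller hangs upright in its stand, at rest, within 8 mm; the lamp arm is still at 1.25 rad or more to the left (x of slab0 in the frame of bed between -0.003 and 0.003 m and y of slab0 in the frame of bed between -0.003 and 0.003 m and z of each of slab0, slab1, slab2, slab3 in the frame of bed below 0.0375 m and angle between the y axis of each of slab0, slab1, slab2, slab3 and the y axis of corner_board, either way round below 0.04 rad and angle between the z axis of each of slab0, slab1, slab2, slab3 and the z axis of corner_board, either way round below 0.05 rad and x of slab1 in the frame of bed between -0.003 and 0.003 m and y of slab1 in the frame of bed between -0.003 and 0.003 m and x of slab2 in the frame of bed between -0.003 and 0.003 m and y of slab2 in the frame of bed between -0.003 and 0.003 m and x of slab3 in the frame of bed between -0.003 and 0.003 m and y of slab3 in the frame of bed between -0.003 and 0.003 m and linear speed of each of slab0, slab1, slab2, slab3, roller below 0.02 m/s and x of roller in the frame of roller_stand between -0.008 and 0.008 m and y of roller in the frame of roller_stand between -0.008 and 0.008 m and height (world z) of roller below 0.01 m and angle between roller's own z axis and vertical below 0.08 rad and value of joint lamp_arm above 1.25 rad).
It fails at once if the roller is pressed down so hard (over 50 N) that the wafers crack (contact force between roller_wheel and anything else above 50 N).
It fails at once if the mug, cup or spoon is knocked more than 5 cm from its place (distance of any of mug, cup, teaspoon from where it was at the start of the episode above 0.05 m).
Of slab0, slab1, slab2, slab3 only 2 to 4 are there at a start; the rules pass over those that are not, and their reading is None.
At some moment in a run one of slab0, slab1, slab2, slab3 may be knocked a few centimetres aside while the robot is not near it.
It also fails if it takes over 210 s, if anything falls off the work surface, if the arm or the gripper's body presses on something with over 40 N, if the wrist force passes 120 N, or if a joint passes its speed limit or range.

## Working session

There is one attempt and no reset: what is moved stays moved. The work goes in short steps, Python scripts to look and compute and a tool call to move; the robot and the scene stay as the last step left them, time stands still between calls to the robot, and variables do not carry over. Pictures are saved under pics/ and viewed, at most 14 in all, crops included, and the job is handed in when it is done.

```bash
mkdir -p pics; cat > h.py <<'E'
import numpy as np, cv2
from scipy.spatial.transform import Rotation as R
from plant import ctrl, eyes, job
def cap(name):
    i=eyes.camera_info(name); im,d=eyes.get_image(name); return im,d,i
def rot(i):
    o=np.array(i["orientation"],float)
    return o if o.shape==(3,3) else R.from_rotvec(o).as_matrix()
def world(d,i):
    K=np.array(i["camera_matrix"]); h,w=d.shape
    u,v=np.meshgrid(np.arange(w),np.arange(h))
    P=np.stack([(u-K[0,2])/K[0,0]*d,-(v-K[1,2])/K[1,1]*d,-d],-1)
    return P@rot(i).T+np.array(i["xyz"])
def proj(p,i):
    K=np.array(i["camera_matrix"]); q=(np.atleast_2d(p)-np.array(i["xyz"]))@rot(i)
    return np.stack([K[0,0]*q[:,0]/-q[:,2]+K[0,2],K[1,1]*-q[:,1]/-q[:,2]+K[1,2]],-1)
def save(im,n): cv2.imwrite('pics/'+n+'.png',im[:,:,::-1])
E
python3 - <<'E'
from h import *
a={}
for n in ("top","side"):
    im,d,i=cap(n); np.savez('/tmp/'+n,im=im,d=d); print(n,{k:np.round(np.array(v),4).tolist() if not isinstance(v,str) else v for k,v in i.items()},(d>0).mean()); save(im,n+'0')
print(ctrl.sense(), ctrl.pinch_z)
E
```

```text
top {'camera_matrix': [[378.5768, 0.0, 256.7295], [0.0, 378.5768, 192.1934], [0.0, 0.0, 1.0]], 'xyz': [0.3945, 0.0352, 1.0837], 'orientation': [0.1241, -0.1063, -1.5975]} 0.9958750406901041
side {'camera_matrix': [[498.8068, 0.0, 255.4564], [0.0, 498.8068, 195.7031], [0.0, 0.0, 1.0]], 'xyz': [-0.284, 1.3568, 0.6884], 'orientation': [0.4607, -1.5207, -2.1753]} 0.9958445231119791
{'time': 0.1, 'joint_pos': array([-1.28313428e+00,  2.21121650e-01,  1.52753139e+00, -2.72179559e-05,
        1.39472307e+00, -1.26095531e-01]), 'qvel': array([-0.00151961, -0.00153363, -0.00075579, -0.00018512,  0.00158932,
        0.00060585]), 'joint_efforts': array([ 8.65331531e-04, -4.95947528e+01, -3.88518369e+01,  7.02414522e-02,
        5.16011822e-02, -2.00183473e-05]), 'tool_pos': array([ 0.25110696, -0.57170165,  0.22154417]), 'eef_rot': array([-3.07286465e+00, -6.44945421e-01,  2.67862547e-04]), 'force': array([ 0.29911786, -0.07406272,  0.49007846]), 'torque': array([-0.00943698, -0.05820596, -0.01234708]), 'grasp_force': 0.0, 'gripper_width': 0.08700974671568405} 0.0187
```

View pics/top0.png

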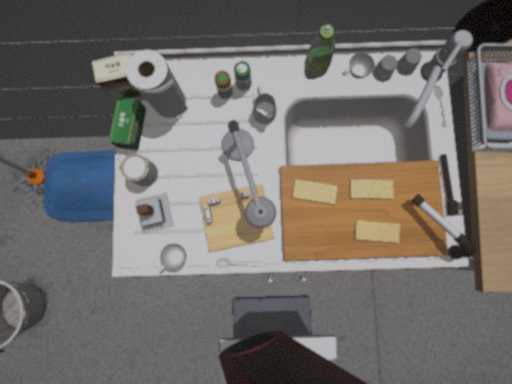

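View pics/side0.png

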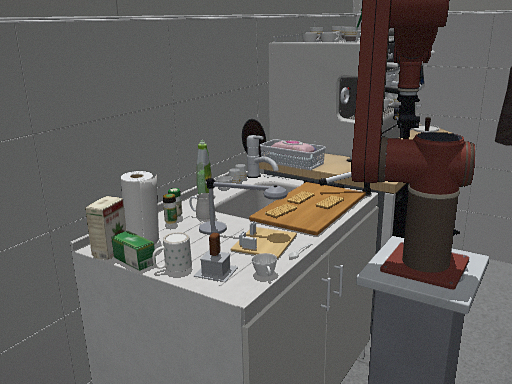

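```bash
python3 - <<'E'
from h import *
z=np.load('/tmp/top.npz'); im,d=z['im'],z['d']; i=eyes.camera_info('top'); W=world(d,i)
hsv=cv2.cvtColor(im,cv2.COLOR_RGB2HSV)
for n,(u,v) in dict(s1=(315,191),s2=(372,189),s3=(378,232),board=(340,240),plate=(225,240),counter=(200,110),head=(260,212),post=(235,127),hub=(237,145),grip=(148,210),cup=(173,257),spoon=(224,263),mug=(135,168),fence=(209,215),fenceb=(215,201),f3=(245,195)).items():
    print(n,np.round(W[v,u],3),hsv[v,u])
m=((W[...,2]>.024)&(W[...,2]<.04)&(W[...,0]>.2)&(W[...,0]<.6)&(W[...,1]<0.0)&(W[...,1]>-.45)).astype(np.uint8)
k,l,st,c=cv2.connectedComponentsWithStats(m)
for j in range(1,k):
    if st[j,4]>100:
        p=W[l==j]; r=cv2.minAreaRect((p[:,:2]*1000).astype(np.float32)); print(st[j],np.round(r[0],1),np.round(r[1],1),r[2],np.median(p[:,2]))
# roller stand, lamp hub, etc
b=np.array(im[150:280,110:300]); save(cv2.resize(b,None,fx=4,fy=4,interpolation=cv2.INTER_CUBIC),'topc')
E
```

```text
s1 [ 0.549 -0.119  0.026] [ 23  79 188]
s2 [ 0.549 -0.279  0.03 ] [ 22  79 187]
s3 [ 0.429 -0.288  0.023] [ 21  86 186]
board [ 0.41  -0.183  0.016] [ 14 143 152]
plate [0.419 0.138 0.013] [ 19  84 188]
counter [ 0.809  0.208 -0.003] [120   1 190]
head [0.48  0.037 0.175] [ 5 18 84]
post [0.692 0.093 0.181] [135   7  74]
hub [0.648 0.089 0.173] [120  12 128]
grip [0.499 0.326 0.114] [13 74 72]
cup [0.376 0.285 0.011] [130   4 191]
spoon [0.355 0.143 0.005] [  0   1 184]
mug [0.616 0.368 0.094] [140   4 189]
fence [0.488 0.178 0.046] [150   3 180]
fenceb [0.526 0.16  0.05 ] [140   5 161]
f3 [0.54  0.077 0.049] [100   5 156]
[293 180  44  24 765] [ 547.2 -117.6] [120.   52.4] 78.80288696289062 0.02807729853166374
[349 180  45  19 770] [ 549.6 -276.4] [122.9  52. ] 87.76242065429688 0.027975391872744226
[355 221  45  22 807] [ 430.3 -285. ] [121.4  52.1] 83.41468811035156 0.02804896887213304
```

View pics/topc.png

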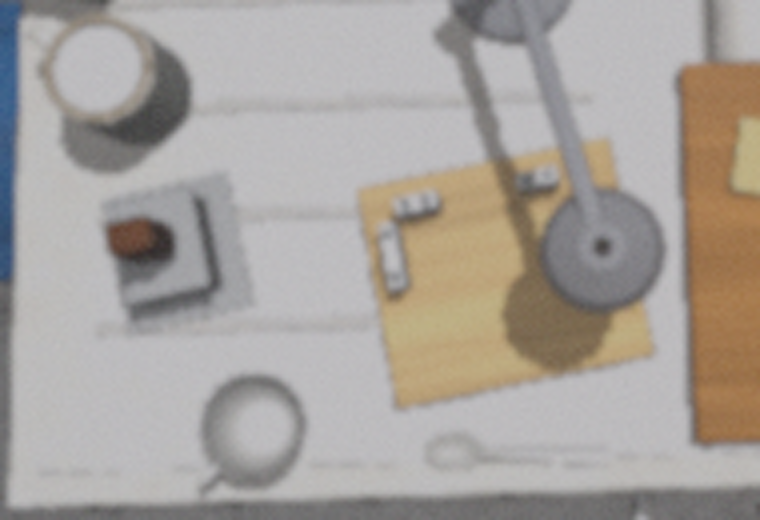

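```bash
cat >> h.py <<'E'
def axes(p):
    """min-area rect of xy points (m): centre, sides, yaw of the rect's x-like side in (-45,45] deg -> rad"""
    r=cv2.minAreaRect((p[:,:2]*1000).astype(np.float32)); b=cv2.boxPoints(r)/1000
    e=b[1]-b[0]; f=b[2]-b[1]
    if abs(e[0])<abs(e[1]): e,f=f,e
    return b.mean(0),np.linalg.norm(e),np.linalg.norm(f),np.arctan2(e[1]*np.sign(e[0]),abs(e[0]))
def gap(x,y,z,yaw,d=None):
    """turn, then tool-axes shift to bring TCP to (x,y,z) with closing line at world yaw"""
    s=ctrl.sense(); M=R.from_rotvec(s["eef_rot"]).as_matrix(); cy=np.arctan2(M[1,1],M[0,1])
    t=-((yaw-cy+np.pi/2)%np.pi-np.pi/2); M2=M@R.from_euler('z',t).as_matrix()
    D=np.array([x,y,z])-s["tool_pos"]
    print("turn %.3f"%t,"after turn:",np.round(M2.T@D,4),"before turn:",np.round(M.T@D,4),"at",np.round(s["tool_pos"],4),"yaw %.3f"%cy,"F",np.round(s["force"],1),"w %.4f g %.1f t %.1f q6 %.2f"%(s["gripper_width"],s["grasp_force"],s["time"],s["joint_pos"][5]))
E
python3 - <<'E'
from h import *
for n in ('top','side'):
    z=np.load(f'/tmp/{n}.npz'); im,d=z['im'],z['d']; i=eyes.camera_info(n); W=world(d,i); P=W.reshape(-1,3); hsv=cv2.cvtColor(im,cv2.COLOR_RGB2HSV).reshape(-1,3)
    X,Y,Z=P.T; print(n)
    a=P[(Z>.155)&(Z<.2)&(X>.42)&(X<.78)&(Y>-.02)&(Y<.15)]; print('arm pts',len(a))
    b=a[(a[:,0]>.53)&(a[:,0]<.66)]
    if len(b): print(' bar line', np.round(cv2.fitLine(b[:,:2].astype(np.float32),cv2.DIST_L2,0,.01,.01).ravel(),4), np.median(b[:,2])); 
    c=a[a[:,0]<.515]
    if len(c): print(' head', cv2.minEnclosingCircle((c[:,:2]*1000).astype(np.float32)))
    c=a[a[:,0]>.67]; print(' hub',len(c),np.round(c.min(0),3),np.round(c.max(0),3)) if len(c) else 0
    m=(Z>.005)&(Z<.02)&(X>.38)&(X<.6)&(Y>-.005)&(Y<.24)&(hsv[:,1]>50); print(' plate',m.sum(),axes(P[m]),np.median(Z[m]))
    m=(Z>.038)&(Z<.06)&(X>.42)&(X<.6)&(Y>.03)&(Y<.21)
    k,l,st,_=cv2.connectedComponentsWithStats(m.reshape(d.shape).astype(np.uint8))
    for j in range(1,k):
        if st[j,4]>8: q=W[l==j]; print(' fence',st[j],axes(q),np.round(q.mean(0),4))
    m=(Z>.036)&(Z<.06)&(X>.42)&(X<.58)&(Y>.25)&(Y<.37); print(' guard',m.sum(),axes(P[m]),np.median(Z[m]))
    m=(Z>.1)&(Z<.125)&(X>.45)&(X<.55)&(Y>.25)&(Y<.37); print(' grip',m.sum(),axes(P[m]) if m.sum()>4 else'',np.median(Z[m]))
    m=(Z>.1)&(Z<.5)&(X>.66)&(X<.95)&(Y>.2)&(Y<.5); print(' towel', np.round(np.percentile(P[m],[2,50,98],axis=0),3))
    m=(Z>.003)&(Z<.02)&(X>.42)&(X<.58)&(Y>.23)&(Y<.4); print(' foot',m.sum(),axes(P[m]))
E
```

```text
top
arm pts 1217
 bar line [0.961  0.2766 0.5949 0.0696] 0.17079359615415535
 head ((481.7141418457031, 36.668312072753906), 38.00492477416992)
 hub 148 [0.67  0.084 0.157] [0.711 0.111 0.185]
 plate 2603 (array([0.48214194, 0.10726404], dtype=float32), np.float32(0.1577427), np.float32(0.18326116), np.float32(0.17633556)) 0.011115230806512777
 fence [239 191  11   7  50] (array([0.5428545 , 0.08095883], dtype=float32), np.float32(0.011819179), np.float32(0.028862325), np.float32(0.19491695)) [0.5424 0.0808 0.0468]
 fence [208 198  12   6  50] (array([0.52816546, 0.16567509], dtype=float32), np.float32(0.0119404495), np.float32(0.029825086), np.float32(0.17442012)) [0.5276 0.1654 0.0467]
 fence [204 206   8  17  80] (array([0.4914481 , 0.18239751], dtype=float32), np.float32(0.04562755), np.float32(0.012303612), np.float32(0.16670106)) [0.4914 0.1821 0.0472]
 guard 387 (array([0.5028741 , 0.34257695], dtype=float32), np.float32(0.07010292), np.float32(0.0607602), np.float32(0.21108739)) 0.05098020633458078
 grip 128 (array([0.5032649 , 0.34226745], dtype=float32), np.float32(0.025252
[... 770 characters left out ...]
)) [0.5428 0.0854 0.044 ]
 fence [239 231  18  11  86] (array([0.5073649, 0.1770998], dtype=float32), np.float32(0.07517993), np.float32(0.032254215), np.float32(-0.38503277)) [0.5057 0.1796 0.0438]
 guard 246 (array([0.50536126, 0.34286803], dtype=float32), np.float32(0.0708546), np.float32(0.06665289), np.float32(0.21848449)) 0.0496410808850799
 grip 88 (array([0.5027194, 0.3450472], dtype=float32), np.float32(0.023753349), np.float32(0.034043837), np.float32(0.26438048)) 0.11158863452387302
 towel [[0.78  0.264 0.103]
 [0.831 0.347 0.159]
 [0.888 0.462 0.229]]
 foot 216 (array([0.47200203, 0.33765772], dtype=float32), np.float32(0.08354609), np.float32(0.17323281), np.float32(-0.7073803))
```

The rows are not in the units I measure in: shifts go in shares of 0.2 m and turns go in shares of 2 pi rad. I convert before sending: -0.185 rad is -0.0294.

Emit:
crank_tcp([
  {"rz": -0.0294},
  {"rz": -0.0294},
  {"rz": -0.0294},
  {"rz": -0.0294},
  {"rz": -0.0294},
], finger_gap=0, grip_n=20)

```text
time: 0.72
tool_pos: [0.2512, -0.5719, 0.2219]
eef_rot: [-2.457, -1.956, -0.001]
force: [-0.2, 0.5, 0.1]
gripper_width: 0.0445
grasp_force: 0.0
```

Emit:
crank_tcp([
  {"rz": -0.0294},
  {"rz": -0.0075},
  {},
])

```text
time: 1.1
tool_pos: [0.2512, -0.5719, 0.222]
eef_rot: [-2.221, -2.22, -0.001]
force: [0.1, -0.5, -0.6]
gripper_width: 0.0151
grasp_force: 0.0
```

```bash
python3 - <<'E'
from h import *
gap(0.57,0,0.222,0)
P=np.array([.698,.0997])
for f in np.linspace(0,1.72,7):
    th=np.pi+.275-f; print(round(f,2),np.round(P+.15*np.array([np.cos(th),np.sin(th)])-.02*np.array([np.sin(th),-np.cos(th)]),4))
E
```

```text
turn -0.001 after turn: [5.719e-01 3.188e-01 4.000e-04] before turn: [5.721e-01 3.185e-01 4.000e-04] at [ 0.2512 -0.5719  0.222 ] yaw -0.001 F [ 0.1 -0.5 -0.6] w 0.0151 g 0.0 t 1.1 q6 -1.28
0.0 [0.5591 0.0397]
0.29 [0.5478 0.0815]
0.57 [0.5487 0.1247]
0.86 [0.5619 0.1659]
1.15 [0.5862 0.2016]
1.43 [0.6195 0.2291]
1.72 [0.6593 0.246 ]
```

In the tool's units: 0.052 m is 0.26, 0.029 m is 0.145.

Emit:
crank_tcp([
  {"sx": 0.26, "sy": 0.145},
  {"sx": 0.26, "sy": 0.145},
  {"sx": 0.26, "sy": 0.145},
  {"sx": 0.26, "sy": 0.145},
  {"sx": 0.26, "sy": 0.145},
], quiet=true)

```text
ok
```

Emit:
crank_tcp([
  {"sx": 0.26, "sy": 0.145},
  {"sx": 0.26, "sy": 0.145},
  {"sx": 0.26, "sy": 0.145},
  {"sx": 0.26, "sy": 0.145},
  {"sx": 0.26, "sy": 0.145},
], quiet=true)

```text
ok
```

Emit:
crank_tcp([
  {"sx": 0.25, "sy": 0.145},
  {},
])

```text
time: 2.6
tool_pos: [0.5712, 0.0015, 0.2221]
eef_rot: [-2.216, -2.225, -0.001]
force: [-0.6, -0.7, -0.8]
gripper_width: 0.0
grasp_force: 0.0
```

Emit:
crank_tcp([
  {"sz": 0.23},
  {"sz": 0.23},
  {},
])

```text
time: 2.98
tool_pos: [0.5664, -0.0026, 0.1263]
eef_rot: [-2.218, -2.215, 0.009]
force: [-0.8, -0.2, -0.4]
gripper_width: 0.0004
grasp_force: 0.0
```

In the tool's units: 0.021 m is 0.105, 0.02 m is 0.1.

Emit:
crank_tcp([
  {"sx": 0.1, "sy": -0.025},
  {"sx": 0.1, "sy": -0.025},
  {"sx": 0.105, "sy": -0.0275},
  {"sx": 0.105, "sy": -0.0275},
  {"sx": 0.105, "sy": 0.0025},
])

```text
time: 3.6
tool_pos: [0.5502, 0.1023, 0.1321]
eef_rot: [2.219, 2.221, 0.002]
force: [2.0, -3.8, 0.9]
gripper_width: 0.0004
grasp_force: 1.6
```

Emit:
crank_tcp([
  {"sx": 0.11, "sy": 0.0025},
  {"sx": 0.105, "sy": 0.0325},
  {"sx": 0.1, "sy": 0.0325},
  {"sx": 0.09, "sy": 0.06},
  {"sx": 0.09, "sy": 0.06},
])

```text
time: 4.22
tool_pos: [0.5875, 0.2011, 0.1304]
eef_rot: [-2.221, -2.221, 0.001]
force: [-1.5, -3.7, 0.7]
gripper_width: 0.0003
grasp_force: 1.5
```

Emit:
crank_tcp([
  {"sx": 0.07, "sy": 0.0825},
  {"sx": 0.0675, "sy": 0.0825},
  {"sx": 0.045, "sy": 0.1},
  {"sx": 0.02, "sy": 0.05},
])

```text
time: 4.72
tool_pos: [0.6503, 0.2415, 0.1298]
eef_rot: [-2.22, -2.221, 0.002]
force: [-2.5, -2.6, 1.3]
gripper_width: 0.0003
grasp_force: 1.4
```

Emit:
crank_tcp([
  {"sx": 0.01, "sy": 0.025},
  {"sx": 0.005, "sy": 0.025},
  {},
])

```text
time: 5.1
tool_pos: [0.6603, 0.2435, 0.1304]
eef_rot: [-2.221, -2.221, -0.001]
force: [-0.5, -0.9, -0.5]
gripper_width: 0.0006
grasp_force: 0.3
```

```bash
python3 - <<'E'
from h import *
im,d,i=cap('top');W=world(d,i);P=W.reshape(-1,3);X,Y,Z=P.T;np.savez('/tmp/top',im=im,d=d);save(im,'top1')
m=(Z>.15)&(Z<.185)&(X>.55)&(X<.78)&(Y>.2)&(Y<.4);print(m.sum(),cv2.fitLine(P[m][:,:2].astype(np.float32),cv2.DIST_L2,0,.01,.01).ravel(),cv2.minEnclosingCircle((P[m&(Y>.3)][:,:2]*1000).astype(np.float32)))
E
```

```text
351 [ 0.13906804 -0.99028283  0.6623896   0.32013312] ((666.8113403320312, 325.6128845214844), 37.551998138427734)
```

View pics/top1.png

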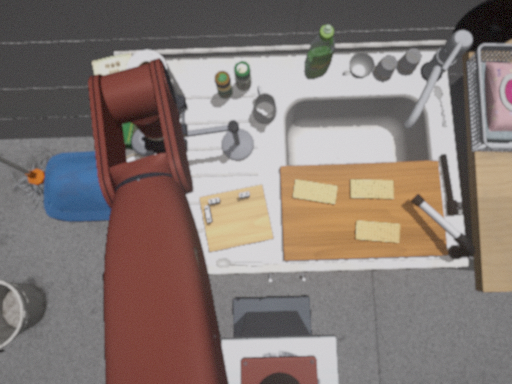

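In the tool's units: -0.06 m is -0.3, -0.04 m is -0.2.

Emit:
crank_tcp([
  {"sx": -0.05, "sy": -0.2},
  {"sx": -0.05, "sy": -0.2, "sz": -0.15},
  {"sx": -0.1, "sy": -0.1, "sz": -0.2},
  {"sx": -0.3},
  {"sx": -0.3},
], quiet=true)

```text
ok
```

Emit:
crank_tcp([
  {"sx": -0.3},
  {"sx": -0.3},
  {"sx": -0.3},
  {"sx": -0.1, "rz": 0.0159},
  {"rz": 0.0151},
], finger_gap=0.08, grip_n=25, only="tool")

```text
tool_pos: [0.5605, -0.1191, 0.2013]
```

```bash
cat > slabs.py <<'E'
from h import *
import sys
def find(n,lo=(.28,-.46),hi=(.66,-.0),zl=.024,zh=.04):
    im,d,i=cap(n);W=world(d,i)
    m=((W[...,2]>zl)&(W[...,2]<zh)&(W[...,0]>lo[0])&(W[...,0]<hi[0])&(W[...,1]<hi[1])&(W[...,1]>lo[1])).astype(np.uint8)
    k,l,st,_=cv2.connectedComponentsWithStats(m)
    for j in range(1,k):
        if st[j,4]>100:
            p=W[l==j];c,a,b,y=axes(p);print(n,np.round(c,4),'size %.3f %.3f yaw %.3f z %.4f'%(a,b,y,np.median(p[:,2])))
    return im
E
python3 - <<'E'
from slabs import *
s=ctrl.sense()
find('top');im=find('wrist');save(im,'w0')
gap(0.547,-0.118,0.1,-.195)
E
```

```text
top [ 0.5563 -0.0688] size 0.051 0.023 yaw -0.299 z 0.0285
top [ 0.5511 -0.2502] size 0.052 0.065 yaw -0.066 z 0.0279
wrist [ 0.5493 -0.118 ] size 0.052 0.120 yaw -0.191 z 0.0271
wrist [ 0.5553 -0.231 ] size 0.052 0.027 yaw -0.072 z 0.0270
wrist [ 0.5504 -0.3071] size 0.056 0.046 yaw -0.172 z 0.0269
wrist [ 0.4481 -0.2961] size 0.021 0.025 yaw -0.256 z 0.0268
turn -0.002 after turn: [-0.0031 -0.0133  0.1011] before turn: [-0.0032 -0.0133  0.1011] at [ 0.5605 -0.1175  0.2011] yaw -0.197 F [ 0.6 -0.6  0.6] w 0.0506 g 0.0 t 6.5 q6 -0.15
```

View pics/w0.png

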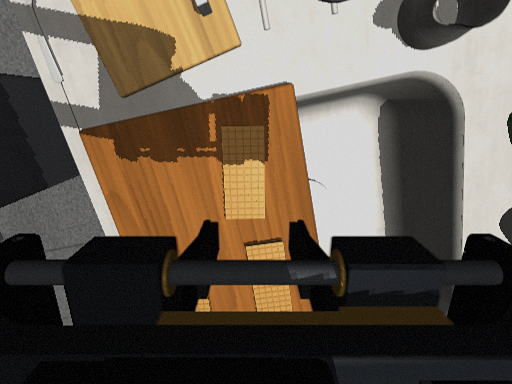

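In the tool's units: 0.05 m is 0.25, -0.012 m is -0.06.

Emit:
crank_tcp([
  {"sx": -0.015, "sy": -0.06, "sz": 0.15},
  {"sz": 0.25},
  {"sz": 0.25},
  {"sz": 0.15},
  {},
], finger_gap=0.08, grip_n=25)

```text
time: 7.12
tool_pos: [0.5458, -0.1161, 0.0381]
eef_rot: [-2.421, -1.995, 0.004]
force: [-0.5, -0.1, 0.1]
gripper_width: 0.0796
grasp_force: 0.0
```

```bash
python3 - <<'E'
from h import *
gap(0.5485,-0.118,0.022,-.193)
E
```

```text
turn 0.000 after turn: [-0.0014  0.0031  0.0161] before turn: [-0.0014  0.0031  0.0161] at [ 0.5458 -0.1161  0.0381] yaw -0.193 F [-0.5 -0.1  0.1] w 0.0796 g 0.0 t 7.1 q6 -0.16
```

In the tool's units: 0.01 m is 0.05, 0.002 m is 0.01.

Emit:
crank_tcp([
  {"sx": -0.005, "sy": 0.01, "sz": 0.05},
  {"sz": 0.03},
  {},
  {},
], finger_gap=0.08)

```text
time: 7.62
tool_pos: [0.5502, -0.1189, 0.0252]
eef_rot: [2.426, 1.994, 0.001]
force: [-0.7, -0.7, -0.7]
gripper_width: 0.0799
grasp_force: 0.0
```

Emit:
crank_tcp([
  {},
  {},
  {},
  {},
], finger_gap=0.03, grip_n=25)

```text
time: 8.12
tool_pos: [0.5497, -0.1187, 0.0246]
eef_rot: [-2.427, -1.995, 0.0]
force: [-0.5, 0.5, 0.9]
gripper_width: 0.0517
grasp_force: 25.0
```

Emit:
crank_tcp([
  {"sz": -0.1},
  {"sz": -0.2},
  {"sz": -0.2},
  {},
])

```text
time: 8.62
tool_pos: [0.553, -0.1199, 0.1303]
eef_rot: [2.421, 1.99, 0.008]
force: [-0.5, -0.1, -0.9]
gripper_width: 0.0515
grasp_force: 25.0
```

```bash
python3 - <<'E'
from h import *
gap(.504,.1178,.13,.174)
E
```

```text
turn -0.369 after turn: [ 0.2426 -0.0072 -0.0009] before turn: [ 0.2237 -0.0942 -0.0009] at [ 0.553  -0.1199  0.1303] yaw -0.195 F [-0.5 -0.1 -0.9] w 0.0515 g 25.0 t 8.6 q6 -0.16
```

In the tool's units: 0.06 m is 0.3, -0.002 m is -0.01, -0.185 rad is -0.0294.

Emit:
crank_tcp([
  {"rz": -0.0293},
  {"rz": -0.0294},
  {"sx": 0.3, "sy": -0.01},
  {"sx": 0.3, "sy": -0.01},
  {"sx": 0.3, "sy": -0.01},
], quiet=true)

```text
ok
```

Emit:
crank_tcp([
  {"sx": 0.285, "sy": -0.02},
  {},
  {},
], only="tool")

```text
tool_pos: [0.4987, 0.1128, 0.1244]
```

```bash
cat > bed.py <<'E'
from h import *
def bed(n,show=0):
    im,d,i=cap(n);W=world(d,i); m=((W[...,2]>.036)&(W[...,2]<.06)&(W[...,0]>.42)&(W[...,0]<.6)&(W[...,1]>.03)&(W[...,1]<.21)).astype(np.uint8)
    k,l,st,_=cv2.connectedComponentsWithStats(m)
    for j in range(1,k):
        if st[j,4]>8: q=W[l==j];c,a,b,y=axes(q); print(n,'fence',st[j],np.round(c,4),'%.3f %.3f yaw %.3f z %.4f'%(a,b,y,np.median(q[:,2])))
    return im,W
E
python3 - <<'E'
from bed import *
gap(.504,.1178,.03,.174)
im,W=bed('wrist');save(im,'w1')
E
```

```text
turn 0.001 after turn: [0.004  0.0061 0.0944] before turn: [0.004  0.0061 0.0944] at [0.4987 0.1128 0.1244] yaw 0.175 F [ 0.2 -0.7  0.4] w 0.0516 g 25.0 t 9.6 q6 -0.11
wrist fence [234 113  55  14 756] [0.4941 0.1826] 0.046 0.011 yaw 0.176 z 0.0463
wrist fence [291 129  16  35 355] [0.5303 0.1659] 0.012 0.029 yaw 0.162 z 0.0462
wrist fence [295 218   5   3  13] [0.5456 0.0962] 0.004 0.001 yaw 0.224 z 0.0393
```

View pics/w1.png

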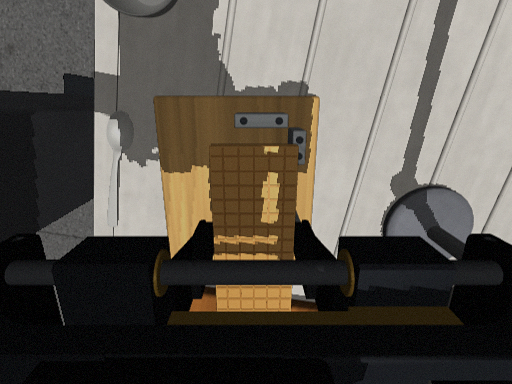

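```bash
cat > held.py <<'E'
from h import *
def held(yaw=.174):
    s=ctrl.sense(); im,d,i=cap('wrist'); W=world(d,i); t=s["tool_pos"]
    ex=np.array([np.cos(yaw),np.sin(yaw)]); ey=np.array([-ex[1],ex[0]])
    def bx(m): q=W[m][:,:2]-t[:2]; return q@ex,q@ey
    hsv=cv2.cvtColor(im,cv2.COLOR_RGB2HSV); Z=W[...,2]
    x,y=bx((abs(Z-t[2]-.003)<.012)&(hsv[...,1]>60)&(np.arange(384)[:,None]<225)); k=(y>.035)
    print('held slab rel TCP (board axes): x %.4f..%.4f far end y %.4f'%(np.percentile(x[k],1),np.percentile(x[k],99),np.percentile(y[k],99.5)),k.sum())
    for nm,lo,hi in (('end',(-.03,.055),(.024,.09)),('long',(.022,.02),(.05,.058))):
        x,y=bx((Z>.042)&(Z<.052)); k=(x>lo[0])&(x<hi[0])&(y>lo[1])&(y<hi[1])
        if k.sum()>20: print(nm,'fence x %.4f..%.4f y %.4f..%.4f'%(*np.percentile(x[k],[1,99]),*np.percentile(y[k],[1,99])),k.sum())
    print('tcp',np.round(t,4))
E
python3 -c "
from held import *
held()"
```

```text
held slab rel TCP (board axes): x -0.0240..0.0267 far end y 0.0600 3850
end fence x -0.0151..0.0236 y 0.0641..0.0757 702
long fence x 0.0346..0.0462 y 0.0331..0.0576 260
tcp [0.4989 0.1122 0.1245]
```

In the tool's units: 0.04 m is 0.2, 0.005 m is 0.025.

Emit:
crank_tcp([
  {"sx": 0.0075, "sy": 0.025, "sz": 0.15},
  {"sz": 0.2},
  {"sz": 0.125},
  {"sz": 0.035},
  {},
])

```text
time: 10.35
tool_pos: [0.5038, 0.1144, 0.0226]
eef_rot: [-2.022, -2.404, 0.0]
force: [-0.3, 0.1, 0.3]
gripper_width: 0.0517
grasp_force: 25.0
```

Emit:
crank_tcp([
  {},
  {},
])

```text
time: 10.6
tool_pos: [0.5046, 0.1153, 0.0238]
eef_rot: [2.019, 2.405, 0.003]
force: [0.5, 0.1, -0.7]
gripper_width: 0.051
grasp_force: 25.0
```

```bash
python3 -c "
from held import *
gap(.504,.1178,.0166,.174); held()"
```

```text
turn -0.000 after turn: [ 0.0025 -0.0001  0.0072] before turn: [ 0.0025 -0.0001  0.0072] at [0.5046 0.1153 0.0238] yaw 0.174 F [ 0.5  0.1 -0.7] w 0.0510 g 25.0 t 10.6 q6 -0.10
held slab rel TCP (board axes): x -0.0241..0.0269 far end y 0.0737 3568
end fence x -0.0210..0.0234 y 0.0621..0.0737 2225
long fence x 0.0281..0.0398 y 0.0306..0.0576 1205
tcp [0.5046 0.1153 0.0238]
```

In the tool's units: 0.005 m is 0.025, 0.002 m is 0.01.

Emit:
crank_tcp([
  {"sz": 0.025},
  {"sy": 0.01},
  {"sy": 0.005},
  {},
], only="tool|force")

```text
tool_pos: [0.5056, 0.1158, 0.0172]
force: [-4.0, -1.4, 1.6]
grasp_force: 25.0
```

Emit:
crank_tcp([
  {"sx": 0.01},
  {"sx": 0.005},
  {},
], only="tool|force")

```text
tool_pos: [0.5053, 0.1174, 0.0171]
force: [-3.4, -7.9, -0.3]
grasp_force: 25.0
```

```bash
python3 -c "
from held import *
gap(.504,.1178,.0166,.174); held()"
```

```text
turn 0.001 after turn: [ 0.0006 -0.0012  0.0005] before turn: [ 0.0006 -0.0012  0.0005] at [0.5053 0.1174 0.0171] yaw 0.175 F [-3.4 -7.9 -0.3] w 0.0515 g 25.0 t 11.5 q6 -0.10
held slab rel TCP (board axes): x -0.1001..0.0548 far end y 0.0862 18733
end fence x -0.0221..0.0224 y 0.0603..0.0717 2393
long fence x 0.0271..0.0388 y 0.0288..0.0578 1414
tcp [0.5053 0.1174 0.0171]
```

In the tool's units: 0.001 m is 0.005.

Emit:
crank_tcp([
  {"sz": 0.005},
  {},
  {},
], finger_gap=0.072, only="tool|force")

```text
tool_pos: [0.5067, 0.1191, 0.0169]
force: [-0.4, -0.1, 0.2]
grasp_force: 0.0
```

Emit:
crank_tcp([
  {"sz": -0.1},
  {"sz": -0.3},
  {"sz": -0.3},
  {},
], only="tool|force")

```text
tool_pos: [0.5105, 0.1195, 0.1631]
force: [-0.4, 0.5, -1.1]
grasp_force: 0.0
```

```bash
python3 - <<'E'
from held import *
gap(.5496,-.2,.2,-.04)
im,d,i=cap('wrist');W=world(d,i);m=(abs(W[...,2]-.0195)<.004)&(W[...,0]>.44)&(W[...,0]<.56)&(W[...,1]>.03)&(W[...,1]<.2)
save(im,'w2'); c,a,b,y=axes(W[m]); print(c,a,b,y,m.sum())
E
```

```text
turn 0.214 after turn: [-0.3176  0.0523 -0.0368] before turn: [-0.3214 -0.0164 -0.0368] at [0.5105 0.1195 0.1631] yaw 0.174 F [-0.4  0.5 -1.1] w 0.0721 g 0.0 t 12.4 q6 -0.10
[0.5121396  0.11875342] 0.063364506 0.12002318 0.17669158 4479
```

View pics/w2.png

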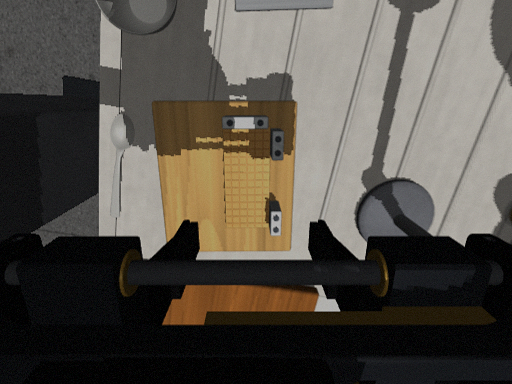

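In the tool's units: -0.06 m is -0.3, -0.01 m is -0.05.

Emit:
crank_tcp([
  {"sx": -0.3, "sz": -0.05},
  {"sx": -0.3, "sz": -0.05},
  {"sx": -0.3, "sz": -0.05},
  {"sx": -0.3, "sz": -0.035},
  {"sx": -0.3},
], quiet=true)

```text
ok
```

Emit:
crank_tcp([
  {"sx": -0.3, "rz": 0.017},
  {"sx": -0.18, "sy": 0.15, "rz": 0.017},
  {"sy": 0.125},
  {},
], finger_gap=0.08, only="tool")

```text
tool_pos: [0.6255, -0.2705, 0.1906]
```

```bash
python3 - <<'E'
from slabs import *
find('wrist');find('top'); gap(.5515,-.2764,.0235,-.04)
E
```

```text
wrist [ 0.5523 -0.2776] size 0.052 0.119 yaw -0.055 z 0.0271
wrist [ 0.4329 -0.2852] size 0.053 0.120 yaw -0.113 z 0.0271
top [ 0.5504 -0.2512] size 0.051 0.074 yaw -0.026 z 0.0282
turn 0.001 after turn: [-0.0097 -0.0721  0.1682] before turn: [-0.0096 -0.0722  0.1682] at [ 0.6245 -0.2699  0.1915] yaw -0.039 F [ 0.5 -0.2 -0. ] w 0.0798 g 0.0 t 13.7 q6 -0.48
```

In the tool's units: 0.05 m is 0.25, -0.037 m is -0.185, 0.01 rad is 0.0016.

Emit:
crank_tcp([
  {"sx": -0.03, "sy": -0.185, "rz": 0.0016},
  {"sx": -0.025, "sy": -0.18, "sz": 0.1},
  {"sz": 0.25},
  {"sz": 0.25},
  {"sz": 0.15},
], quiet=true)

```text
ok
```

Emit:
crank_tcp([
  {},
  {},
])

```text
time: 14.6
tool_pos: [0.5527, -0.2786, 0.0451]
eef_rot: [2.275, 2.164, 0.001]
force: [-0.4, -0.0, -0.7]
gripper_width: 0.0802
grasp_force: 0.0
```

```bash
python3 -c "
from h import *
gap(.551,-.2776,.0235,-.05)"
```

```text
turn 0.000 after turn: [ 0.0009 -0.0018  0.0216] before turn: [ 0.0009 -0.0018  0.0216] at [ 0.5527 -0.2786  0.0451] yaw -0.050 F [-0.4 -0.  -0.7] w 0.0802 g 0.0 t 14.6 q6 -0.54
```

In the tool's units: 0.012 m is 0.06, 0.009 m is 0.045.

Emit:
crank_tcp([
  {"sx": 0.005, "sy": -0.005, "sz": 0.06},
  {"sz": 0.045},
  {},
  {},
], only="tool")

```text
tool_pos: [0.5527, -0.2782, 0.0291]
```

Emit:
crank_tcp([
  {},
  {},
  {},
  {},
], finger_gap=0.03, grip_n=25, only="tool|grip")

```text
tool_pos: [0.5464, -0.2784, 0.0286]
gripper_width: 0.0484
```

Emit:
crank_tcp([
  {"sz": -0.1},
  {"sz": -0.2},
  {"sz": -0.2},
  {"sz": -0.05, "rz": -0.0175},
  {"rz": -0.0181},
], only="tool|grip")

```text
tool_pos: [0.5525, -0.278, 0.1347]
gripper_width: 0.03
```

```bash
python3 -c "
from h import *
gap(.5025,.1145,.13,.174)"
```

```text
turn 0.004 after turn: [0.3953 0.0187 0.0037] before turn: [0.3952 0.0202 0.0037] at [ 0.5525 -0.278   0.1347] yaw 0.178 F [-0.6  0.3  0.4] w 0.0300 g 0.0 t 16.2 q6 -0.77
```

In the tool's units: -0.03 m is -0.15, -0.02 m is -0.1, 0.11 rad is 0.0175.

Emit:
crank_tcp([
  {"sz": -0.15, "rz": 0.0175},
  {"sz": -0.1, "rz": 0.0175},
  {},
  {},
], finger_gap=0.08, only="tool")

```text
tool_pos: [0.5509, -0.277, 0.1816]
```

```bash
python3 - <<'E'
from slabs import *
im=find('wrist'); save(im,'w3'); gap(.551,-.2776,.0235,-.05)
E
```

```text
wrist [ 0.4329 -0.2852] size 0.052 0.120 yaw -0.114 z 0.0271
wrist [ 0.5229 -0.293 ] size 0.052 0.120 yaw -0.108 z 0.0271
turn 0.006 after turn: [-0.0008  0.0007  0.1576] before turn: [-0.0008  0.0007  0.1576] at [ 0.5506 -0.2769  0.1811] yaw -0.044 F [-0.5 -1.  -0.3] w 0.0664 g 0.0 t 16.8 q6 -0.55
```

View pics/w3.png

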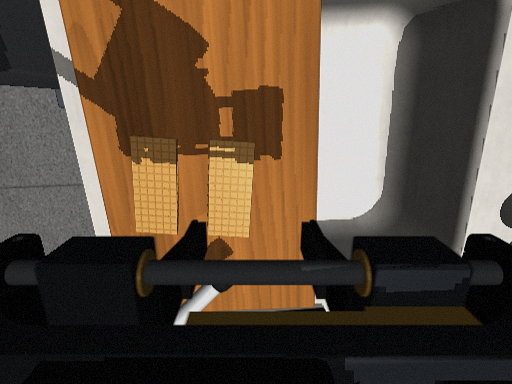

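In the tool's units: 0.06 m is 0.3, -0.029 m is -0.145, 0.064 rad is 0.0102.

Emit:
crank_tcp([
  {"sx": -0.08, "sy": -0.145, "rz": 0.0102},
  {"sz": 0.3},
  {"sz": 0.25},
  {"sz": 0.1},
  {},
], finger_gap=0.072, quiet=true)

```text
ok
```

Emit:
crank_tcp([
  {},
  {},
], only="tool|for")

```text
tool_pos: [0.5231, -0.2931, 0.055]
force: [0.0, -0.3, 0.4]
grasp_force: 0.0
```

```bash
python3 -c "
from slabs import *
gap(.5216,-.293,.0235,-.108); find('wrist')"
```

```text
turn -0.002 after turn: [-0.     -0.0016  0.0315] before turn: [-0.     -0.0016  0.0315] at [ 0.5231 -0.2931  0.055 ] yaw -0.110 F [ 0.  -0.3  0.4] w 0.0723 g 0.0 t 17.6 q6 -0.53
wrist [ 0.5243 -0.28  ] size 0.052 0.093 yaw -0.107 z 0.0272
wrist [ 0.4345 -0.2704] size 0.053 0.090 yaw -0.118 z 0.0272
wrist [ 0.5163 -0.3508] size 0.051 0.005 yaw -0.107 z 0.0270
```

In the tool's units: 0.016 m is 0.08, 0.015 m is 0.075.

Emit:
crank_tcp([
  {"sy": -0.005, "sz": 0.08},
  {"sz": 0.075},
  {},
  {},
], only="tool|for")

```text
tool_pos: [0.5201, -0.2916, 0.0205]
force: [0.0, -1.3, -0.1]
grasp_force: 0.0
```

Emit:
crank_tcp([
  {"sz": 0.005},
  {},
  {},
  {},
], finger_gap=0.03, grip_n=25, only="tool|grip|for")

```text
tool_pos: [0.5205, -0.2919, 0.0204]
force: [0.1, 0.0, 0.7]
gripper_width: 0.0517
grasp_force: 25.3
```

The rows are not in the units I measure in: shifts go in shares of 0.2 m and turns go in shares of 2 pi rad. I convert before sending: -0.05 m is -0.25, -0.04 m is -0.2, -0.142 rad is -0.0226.

Emit:
crank_tcp([
  {"sz": -0.1},
  {"sz": -0.2},
  {"sz": -0.25},
  {"sz": -0.05, "rz": -0.0223},
  {"rz": -0.0226},
], only="tool|grip")

```text
tool_pos: [0.5215, -0.2926, 0.144]
gripper_width: 0.0514
```

```bash
python3 -c "
from h import *
gap(.5025,.1145,.13,.174)"
```

```text
turn 0.003 after turn: [0.4043 0.0517 0.0129] before turn: [0.4042 0.0528 0.0129] at [ 0.5215 -0.2926  0.144 ] yaw 0.177 F [ 0.2  0.2 -0.9] w 0.0514 g 25.0 t 19.3 q6 -0.82
```

In the tool's units: 0.06 m is 0.3, 0.007 m is 0.035, 0.003 rad is 0.0005.

Emit:
crank_tcp([
  {"sx": 0.3, "sy": 0.035, "rz": 0.0005},
  {"sx": 0.3, "sy": 0.035},
  {"sx": 0.3, "sy": 0.035},
  {"sx": 0.3, "sy": 0.035},
  {"sx": 0.3, "sy": 0.035},
], quiet=true)

```text
ok
```

Emit:
crank_tcp([
  {"sx": 0.3, "sy": 0.035},
  {"sx": 0.22, "sy": 0.045, "sz": 0.06},
  {},
  {},
], only="tool")

```text
tool_pos: [0.5027, 0.1146, 0.1293]
```

```bash
python3 -c "
from held import *
held(); gap(.503,.1145,.033,.174)"
```

```text
held slab rel TCP (board axes): x -0.0239..0.0267 far end y 0.0583 3775
end fence x -0.0194..0.0237 y 0.0629..0.0740 709
long fence x 0.0303..0.0420 y 0.0452..0.0578 200
tcp [0.5027 0.1146 0.1293]
turn -0.005 after turn: [0.0004 0.0001 0.0963] before turn: [0.0004 0.0001 0.0963] at [0.5029 0.1141 0.1293] yaw 0.169 F [-0.6  0.5  0.5] w 0.0515 g 25.0 t 20.5 q6 -0.10
```

In the tool's units: 0.04 m is 0.2, 0.03 m is 0.15, -0.004 rad is -0.0006.

Emit:
crank_tcp([
  {"sx": 0.01, "sy": 0.005, "sz": 0.15, "rz": -0.0006},
  {"sz": 0.2},
  {"sz": 0.15},
  {},
  {},
], only="tool|for")

```text
tool_pos: [0.5045, 0.1163, 0.03]
force: [-0.4, 0.3, 0.1]
grasp_force: 25.0
```

```bash
python3 -c "
from held import *
held(); gap(.5053,.1185,.0225,.174)"
```

```text
held slab rel TCP (board axes): x -0.0239..0.0269 far end y 0.0587 3726
end fence x -0.0212..0.0233 y 0.0612..0.0727 2018
long fence x 0.0280..0.0398 y 0.0292..0.0577 1152
tcp [0.5045 0.1163 0.03  ]
turn -0.002 after turn: [0.0019 0.0006 0.008 ] before turn: [0.0019 0.0006 0.008 ] at [0.505  0.1165 0.0305] yaw 0.172 F [-0.8 -0.9 -1. ] w 0.0516 g 25.0 t 21.2 q6 -0.10
```

In the tool's units: 0.006 m is 0.03, 0.002 m is 0.01.

Emit:
crank_tcp([
  {"sz": 0.03},
  {"sz": 0.005},
  {"sy": 0.01},
  {"sy": 0.005},
  {},
], only="tool|for")

```text
tool_pos: [0.5052, 0.1175, 0.0215]
force: [-4.7, -1.1, 3.5]
grasp_force: 25.1
```

Emit:
crank_tcp([
  {"sx": 0.01},
  {"sx": 0.01},
  {},
], only="tool|force")

```text
tool_pos: [0.5049, 0.1191, 0.0214]
force: [-3.6, -11.5, 2.9]
grasp_force: 25.1
```

```bash
python3 -c "
from held import *
gap(.5053,.1185,.0214,.174)"
```

```text
turn 0.000 after turn: [-0.0006  0.0003  0.    ] before turn: [-0.0006  0.0003  0.    ] at [0.5049 0.1191 0.0214] yaw 0.174 F [ -3.6 -11.5   2.9] w 0.0515 g 25.1 t 22.2 q6 -0.09
```

Emit:
crank_tcp([
  {},
  {},
  {},
], finger_gap=0.072, only="tool|force")

```text
tool_pos: [0.5059, 0.1218, 0.0217]
force: [-0.7, 0.8, 0.3]
grasp_force: 0.0
```

Emit:
crank_tcp([
  {"sz": -0.1},
  {"sz": -0.3},
  {"sz": -0.35},
  {},
], only="tool|force")

```text
tool_pos: [0.51, 0.1222, 0.1707]
force: [0.5, 1.2, -0.3]
grasp_force: 0.0
```

```bash
python3 - <<'E'
from held import *
im,d,i=cap('wrist');W=world(d,i)
for z in (.0195,.0285):
    m=(abs(W[...,2]-z)<.003)&(W[...,0]>.44)&(W[...,0]<.56)&(W[...,1]>.03)&(W[...,1]<.2)
    c,a,b,y=axes(W[m]); print(z,c,a,b,y,m.sum())
gap(.445,-.28,.2,-.11)
E
```

```text
0.0195 [0.5253578  0.15138166] 0.045661196 0.11629353 0.6310823 61
0.0285 [0.51225495 0.11902428] 0.06353767 0.1192608 0.17577663 4504
turn 0.283 after turn: [-0.4064 -0.0181 -0.0334] before turn: [-0.3852 -0.1311 -0.0334] at [0.5079 0.122  0.1673] yaw 0.173 F [-0.4 -0.7 -0.5] w 0.0719 g 0.0 t 23.1 q6 -0.09
```

In the tool's units: -0.055 m is -0.275, -0.0187 m is -0.0935.

Emit:
crank_tcp([
  {"sx": -0.275, "sy": -0.0935, "sz": -0.05},
  {"sx": -0.275, "sy": -0.0935, "sz": -0.05},
  {"sx": -0.275, "sy": -0.0935, "sz": -0.05},
  {"sx": -0.275, "sy": -0.0935},
  {"sx": -0.275, "sy": -0.0935},
], quiet=true)

```text
ok
```

Emit:
crank_tcp([
  {"sx": -0.275, "sy": -0.0935},
  {"sx": -0.275, "sy": -0.0935},
  {"rz": 0.0226},
  {"rz": 0.0226},
  {},
], finger_gap=0.08, only="tool")

```text
tool_pos: [0.4421, -0.2797, 0.192]
```

```bash
python3 - <<'E'
from slabs import *
find('wrist'); gap(.4316,-.2852,.022,-.114)
E
```

```text
wrist [ 0.4327 -0.2854] size 0.052 0.119 yaw -0.112 z 0.0271
turn 0.006 after turn: [-0.007  -0.0096  0.1704] before turn: [-0.0069 -0.0096  0.1704] at [ 0.4423 -0.2797  0.1924] yaw -0.108 F [0.2 0.4 0.7] w 0.0796 g 0.0 t 24.4 q6 -0.61
```

In the tool's units: 0.05 m is 0.25, 0.03 m is 0.15, 0.004 rad is 0.0006.

Emit:
crank_tcp([
  {"sx": -0.035, "sy": -0.0475, "sz": 0.1, "rz": 0.0006},
  {"sz": 0.25},
  {"sz": 0.25},
  {"sz": 0.15},
  {},
], quiet=true)

```text
ok
```

Emit:
crank_tcp([
  {},
  {},
], only="tool|for")

```text
tool_pos: [0.4339, -0.2872, 0.046]
force: [0.2, -0.1, -0.2]
grasp_force: 0.0
```

```bash
python3 -c "
from slabs import *
gap(.4316,-.2852,.022,-.112); find('wrist')"
```

```text
turn -0.002 after turn: [ 0.0017 -0.0026  0.024 ] before turn: [ 0.0017 -0.0026  0.024 ] at [ 0.4339 -0.2872  0.046 ] yaw -0.114 F [ 0.2 -0.1 -0.2] w 0.0800 g 0.0 t 25.3 q6 -0.62
wrist [ 0.4343 -0.2701] size 0.052 0.089 yaw -0.113 z 0.0272
wrist [ 0.4264 -0.3405] size 0.051 0.009 yaw -0.110 z 0.0271
```

In the tool's units: 0.012 m is 0.06, 0.011 m is 0.055.

Emit:
crank_tcp([
  {"sx": 0.005, "sy": -0.01, "sz": 0.06},
  {"sz": 0.055},
  {},
  {},
], only="tool|for")

```text
tool_pos: [0.4306, -0.2848, 0.0205]
force: [-0.6, -0.3, 0.1]
grasp_force: 0.1
```

Emit:
crank_tcp([
  {},
  {},
  {},
  {},
], finger_gap=0.03, grip_n=25, only="tool|grip|for")

```text
tool_pos: [0.4308, -0.2849, 0.021]
force: [0.4, 1.2, 0.2]
gripper_width: 0.0515
grasp_force: 25.0
```

Emit:
crank_tcp([
  {"sz": -0.1},
  {"sz": -0.2},
  {"sz": -0.25},
  {"sz": -0.05, "rz": -0.0223},
  {"rz": -0.0229},
], only="tool|grip")

```text
tool_pos: [0.4317, -0.2857, 0.1429]
gripper_width: 0.0513
```

```bash
python3 -c "
from h import *
gap(.503,.1145,.145,.174)"
```

```text
turn -0.000 after turn: [ 0.3818  0.1395 -0.0028] before turn: [ 0.3819  0.1394 -0.0028] at [ 0.4317 -0.2857  0.1429] yaw 0.174 F [ 0.9  0.3 -0.7] w 0.0513 g 25.0 t 26.9 q6 -0.91
```

Third level: underside at 0.030, TCP about 0.031.

In the tool's units: 0.055 m is 0.275, 0.02 m is 0.1.

Emit:
crank_tcp([
  {"sx": 0.275, "sy": 0.1},
  {"sx": 0.275, "sy": 0.1},
  {"sx": 0.275, "sy": 0.1},
  {"sx": 0.275, "sy": 0.1},
  {"sx": 0.275, "sy": 0.1},
], quiet=true)

```text
ok
```

Emit:
crank_tcp([
  {"sx": 0.275, "sy": 0.1},
  {"sx": 0.25, "sy": 0.0925, "sz": 0.05},
  {},
  {},
], only="tool")

```text
tool_pos: [0.5031, 0.1128, 0.1308]
```

```bash
python3 -c "
from held import *
held(); gap(.504,.1165,.038,.174)"
```

```text
held slab rel TCP (board axes): x -0.0239..0.0267 far end y 0.0593 3923
end fence x -0.0195..0.0236 y 0.0646..0.0756 706
long fence x 0.0303..0.0421 y 0.0471..0.0578 169
tcp [0.5031 0.1128 0.1308]
turn -0.005 after turn: [0.0041 0.0014 0.093 ] before turn: [0.0041 0.0014 0.093 ] at [0.5033 0.1123 0.131 ] yaw 0.169 F [-0.2 -0.1 -0.5] w 0.0515 g 25.0 t 28.1 q6 -0.10
```

In the tool's units: 0.04 m is 0.2, 0.03 m is 0.15, -0.004 rad is -0.0006.

Emit:
crank_tcp([
  {"sx": 0.015, "sy": 0.005, "sz": 0.15, "rz": -0.0006},
  {"sz": 0.2},
  {"sz": 0.1},
  {},
  {},
], only="tool|for")

```text
tool_pos: [0.5049, 0.1153, 0.0422]
force: [0.1, 0.2, -0.8]
grasp_force: 25.0
```

```bash
python3 -c "
from held import *
held(); gap(.5053,.1180,.0315,.174)"
```

```text
held slab rel TCP (board axes): x -0.0240..0.0270 far end y 0.0599 3976
end fence x -0.0230..0.0233 y 0.0552..0.0738 2520
long fence x 0.0221..0.0395 y 0.0210..0.0577 1485
tcp [0.5049 0.1153 0.0422]
turn -0.002 after turn: [0.0025 0.0005 0.0111] before turn: [0.0025 0.0005 0.0111] at [0.5052 0.1155 0.0426] yaw 0.172 F [-0.3 -0.1 -0.4] w 0.0518 g 25.0 t 28.8 q6 -0.10
```

In the tool's units: 0.005 m is 0.025, 0.002 m is 0.01.

Emit:
crank_tcp([
  {"sz": 0.025},
  {"sz": 0.025},
  {"sy": 0.01},
  {"sy": 0.005},
  {},
], only="tool|for")

```text
tool_pos: [0.5054, 0.1163, 0.031]
force: [-6.9, -2.3, 7.6]
grasp_force: 25.0
```

Emit:
crank_tcp([
  {"sx": 0.01},
  {"sx": 0.01},
  {},
], only="tool|force")

```text
tool_pos: [0.5052, 0.1181, 0.031]
force: [-5.5, -12.6, 7.1]
grasp_force: 25.0
```

Emit:
crank_tcp([
  {"sz": 0.005},
  {},
], only="tool|force")

```text
tool_pos: [0.5052, 0.1181, 0.0308]
force: [-8.8, -10.8, 13.3]
grasp_force: 25.0
```

Emit:
crank_tcp([
  {},
  {},
  {},
], finger_gap=0.072, only="tool|force")

```text
tool_pos: [0.5063, 0.1208, 0.03]
force: [1.1, 0.1, -0.8]
grasp_force: 0.0
```

Emit:
crank_tcp([
  {"sz": -0.1},
  {"sz": -0.25},
  {"sz": -0.35},
  {},
], only="tool|force")

```text
tool_pos: [0.5105, 0.1212, 0.1688]
force: [-0.2, -0.5, -0.8]
grasp_force: 0.0
```

```bash
python3 - <<'E'
from held import *
im,d,i=cap('wrist');W=world(d,i);save(im,'w4')
s=ctrl.sense()
hsv=cv2.cvtColor(im,cv2.COLOR_RGB2HSV)
m=(abs(W[...,2]-.037)<.003)&(hsv[...,1]>60)&(W[...,0]>.44)&(W[...,0]<.58)&(W[...,1]>.03)&(W[...,1]<.2)
c,a,b,y=axes(W[m]); print(c,a,b,y,m.sum())
gap(.503,.343,.2,.2)
im,d,i=cap('top');P=world(d,i).reshape(-1,3);X,Y,Z=P.T
E
```

```text
[0.5110832  0.12495352] 0.06346953 0.13131344 0.175784 4821
turn -0.027 after turn: [ 0.2187  0.039  -0.0343] before turn: [ 0.2197  0.0332 -0.0343] at [0.5084 0.1209 0.1656] yaw 0.173 F [ 0.3 -0.8 -0.6] w 0.0719 g 0.0 t 31.0 q6 -0.09
```

```bash
python3 -c "
import cv2;a=cv2.imread('pics/w4.png');cv2.imwrite('pics/w4c.png',cv2.resize(a[80:250,190:330],None,fx=4,fy=3.5))"
```

```text
(no output)
```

View pics/w4c.png

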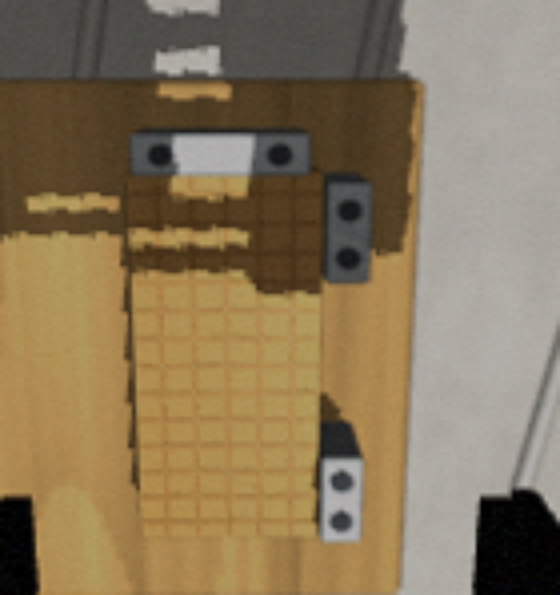

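In the tool's units: 0.055 m is 0.275, -0.012 m is -0.06, -0.027 rad is -0.0043.

Emit:
crank_tcp([
  {"sx": 0.275, "sy": 0.04, "sz": -0.06},
  {"sx": 0.275, "sy": 0.04, "sz": -0.06},
  {"sx": 0.275, "sy": 0.04, "sz": -0.05},
  {"sx": 0.275, "sy": 0.045, "rz": -0.0043},
  {},
], finger_gap=0.06, quiet=true)

```text
ok
```

Emit:
crank_tcp([
  {},
  {},
], only="tool|force")

```text
tool_pos: [0.5006, 0.3415, 0.1954]
force: [-0.5, -0.2, -0.6]
grasp_force: 0.0
```

```bash
cat > rol.py <<'E'
from h import *
def rol(n='wrist',zo=0):
    s=ctrl.sense()
    im,d,i=cap(n);W=world(d,i);P=W.reshape(-1,3);X,Y,Z=P.T; roi=(X>.43)&(X<.58)&(Y>.27)&(Y<.42)
    for nm,lo,hi in (('grip',.105+zo,.125+zo),('guard',.04+zo,.056+zo),('foot',.003,.014)):
        m=roi&(Z>lo)&(Z<hi)
        if m.sum()>20: c,a,b,y=axes(P[m]);print(n,nm,np.round(c,4),'%.4f %.4f yaw %.3f z %.4f'%(a,b,y,np.median(Z[m])),m.sum())
    return im
E
python3 - <<'E'
from rol import *
save(rol(),'w5'); rol('side'); gap(.504,.343,.066,.21)
E
```

```text
wrist grip [0.5051 0.3442] 0.0235 0.0302 yaw 0.199 z 0.1162 812
wrist guard [0.5051 0.343 ] 0.0699 0.0602 yaw 0.208 z 0.0500 2192
wrist foot [0.5049 0.3437] 0.0980 0.0886 yaw 0.198 z 0.0034 254
side grip [0.5011 0.346 ] 0.0241 0.0290 yaw 0.064 z 0.1140 69
side guard [0.5037 0.3446] 0.0725 0.0647 yaw 0.191 z 0.0495 262
side foot [0.4806 0.3521] 0.1452 0.0830 yaw 0.666 z 0.0057 164
turn -0.012 after turn: [0.0007 0.0033 0.1302] before turn: [0.0008 0.0033 0.1302] at [0.501  0.3417 0.1962] yaw 0.198 F [ 0.5  0.3 -0.4] w 0.0599 g 0.0 t 32.0 q6 0.27
```

View pics/w5.png

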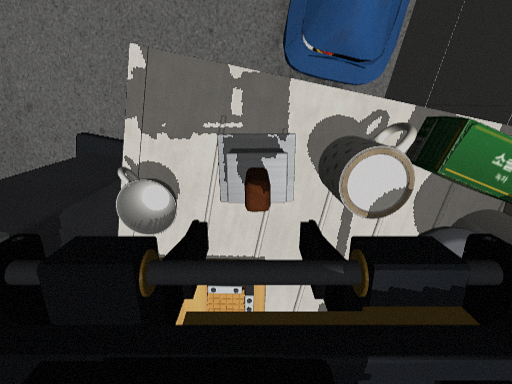

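In the tool's units: 0.04 m is 0.2, 0.0015 m is 0.0075, -0.006 rad is -0.001.

Emit:
crank_tcp([
  {"sx": 0.0075, "sy": 0.016, "sz": 0.15, "rz": -0.001},
  {"sz": 0.2},
  {"sz": 0.15},
  {"sz": 0.06},
  {},
], finger_gap=0.06, quiet=true)

```text
ok
```

Emit:
crank_tcp([
  {},
  {},
], only="tool|force")

```text
tool_pos: [0.5047, 0.3455, 0.0863]
force: [0.4, 0.4, 0.1]
grasp_force: 0.0
```

```bash
python3 -c "
from h import *
gap(.5038,.344,.064,.204)"
```

```text
turn 0.002 after turn: [-0.0013 -0.0013  0.0223] before turn: [-0.0013 -0.0013  0.0223] at [0.5047 0.3455 0.0863] yaw 0.206 F [0.4 0.4 0.1] w 0.0600 g 0.0 t 32.9 q6 0.27
```

In the tool's units: 0.012 m is 0.06, 0.01 m is 0.05.

Emit:
crank_tcp([
  {"sx": -0.005, "sy": -0.005, "sz": 0.06},
  {"sz": 0.05},
  {},
  {},
], only="tool|force")

```text
tool_pos: [0.5028, 0.3438, 0.0623]
force: [0.5, -1.0, -0.2]
grasp_force: 0.0
```

Emit:
crank_tcp([
  {},
  {},
  {},
  {},
  {},
], finger_gap=0.01, grip_n=50, only="tool|for|grip")

```text
tool_pos: [0.503, 0.3439, 0.0626]
force: [0.6, -0.1, -0.3]
gripper_width: 0.0236
grasp_force: 50.0
```

```bash
python3 -c "
from h import *
gap(.5038,.344,.064,.204)"
```

```text
turn 0.002 after turn: [-0.      0.0008 -0.0014] before turn: [-0.      0.0008 -0.0014] at [0.503  0.3439 0.0626] yaw 0.206 F [ 0.6 -0.1 -0.3] w 0.0236 g 50.0 t 34.0 q6 0.26
```

In the tool's units: -0.03 m is -0.15, -0.025 m is -0.125.

Emit:
crank_tcp([
  {"sz": -0.075},
  {"sz": -0.125},
  {"sz": -0.15},
  {"sz": -0.1},
  {},
], only="tool|force")

```text
tool_pos: [0.5041, 0.3445, 0.1549]
force: [0.6, 0.7, -3.7]
grasp_force: 50.0
```

Emit:
crank_tcp([
  {"rz": 0.0048},
  {},
], only="tool|grip|for")

```text
tool_pos: [0.5019, 0.3433, 0.1508]
force: [-0.2, 0.5, -3.9]
gripper_width: 0.0235
grasp_force: 50.0
```

```bash
python3 -c "
from h import *
gap(.5126,.0764,.115,.174)"
```

```text
turn 0.001 after turn: [-0.2647 -0.0355  0.0361] before turn: [-0.2647 -0.0359  0.0361] at [0.5019 0.3433 0.1508] yaw 0.175 F [-0.2  0.5 -3.9] w 0.0235 g 50.0 t 34.9 q6 0.29
```

In the tool's units: -0.053 m is -0.265, -0.052 m is -0.26.

Emit:
crank_tcp([
  {"sx": -0.265, "sy": -0.035},
  {"sx": -0.265, "sy": -0.035},
  {"sx": -0.265, "sy": -0.035},
  {"sx": -0.265, "sy": -0.035},
  {"sx": -0.26, "sy": -0.035},
], quiet=true)

```text
ok
```

Emit:
crank_tcp([
  {"sz": 0.1},
  {"sz": 0.05},
  {},
  {},
], only="tool|grip|for")

```text
tool_pos: [0.5148, 0.0785, 0.1228]
force: [0.3, 0.1, -2.8]
gripper_width: 0.024
grasp_force: 50.0
```

```bash
python3 - <<'E'
from h import *
gap(.5126,.0764,.0956,.174)
im,d,i=cap('side');save(cv2.resize(im[180:270,190:330],None,fx=5,fy=5,interpolation=cv2.INTER_CUBIC),'s2')
E
```

```text
turn 0.003 after turn: [-0.0017 -0.0026  0.0272] before turn: [-0.0017 -0.0026  0.0272] at [0.5148 0.0785 0.1228] yaw 0.177 F [ 0.3  0.1 -2.8] w 0.0240 g 50.0 t 36.0 q6 -0.18
```

View pics/s2.png

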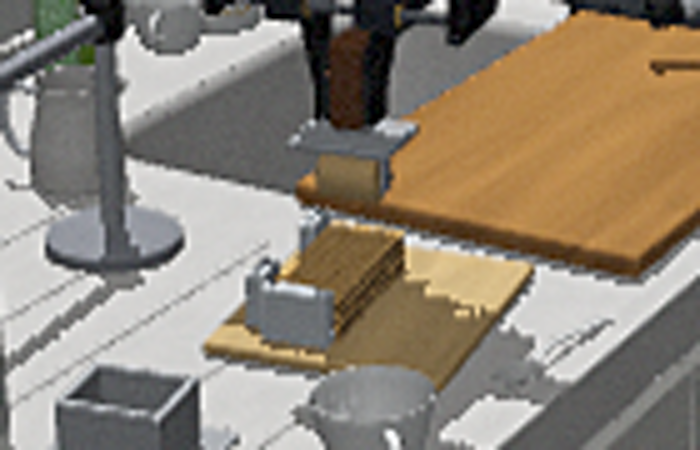

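In the tool's units: 0.012 m is 0.06, -0.002 m is -0.01, 0.002 rad is 0.0003.

Emit:
crank_tcp([
  {"sx": -0.01, "sy": -0.0125, "sz": 0.06, "rz": 0.0003},
  {"sz": 0.05},
  {},
  {},
], only="tool|for")

```text
tool_pos: [0.5125, 0.0754, 0.1005]
force: [0.3, 0.6, -3.1]
grasp_force: 50.0
```

Emit:
crank_tcp([
  {"sz": 0.01},
  {"sz": 0.005},
  {},
], only="tool|for")

```text
tool_pos: [0.5125, 0.0753, 0.0976]
force: [-0.5, 0.4, -3.0]
grasp_force: 50.0
```

In the tool's units: 0.001 m is 0.005.

Emit:
crank_tcp([
  {"sz": 0.005},
  {"sz": 0.005},
  {},
], only="tool|for")

```text
tool_pos: [0.5126, 0.0753, 0.0956]
force: [0.3, 0.8, -2.9]
grasp_force: 50.0
```

Emit:
crank_tcp([
  {"sz": 0.005},
  {},
], only="tool|for")

```text
tool_pos: [0.5127, 0.0753, 0.0955]
force: [-3.1, -0.3, 5.4]
grasp_force: 50.0
```

In the tool's units: 0.001 m is 0.005.

Emit:
crank_tcp([
  {"sz": 0.005},
  {},
], only="tool|for")

```text
tool_pos: [0.5128, 0.0752, 0.0954]
force: [-6.1, -0.9, 10.8]
grasp_force: 50.0
```

Emit:
crank_tcp([
  {"sx": 0.03},
  {"sx": 0.03},
  {"sx": 0.03},
  {},
], only="tool|for")

```text
tool_pos: [0.5096, 0.0933, 0.0954]
force: [-5.9, -0.6, 11.0]
grasp_force: 50.0
```

In the tool's units: 0.006 m is 0.03.

Emit:
crank_tcp([
  {"sx": 0.03},
  {"sx": 0.03},
  {"sx": 0.03},
  {"sx": 0.03},
  {},
], only="tool|for")

```text
tool_pos: [0.5055, 0.1171, 0.0954]
force: [-5.9, -0.3, 11.8]
grasp_force: 50.0
```

Emit:
crank_tcp([
  {"sx": 0.03},
  {"sx": 0.03},
  {"sx": 0.03},
  {"sx": 0.03},
  {},
], only="tool|for")

```text
tool_pos: [0.5013, 0.1408, 0.0954]
force: [-6.1, -0.6, 11.2]
grasp_force: 50.0
```

Emit:
crank_tcp([
  {"sx": 0.025},
  {"sx": 0.02},
  {},
  {},
], only="tool|for")

```text
tool_pos: [0.4997, 0.1495, 0.0954]
force: [-5.7, -0.6, 11.7]
grasp_force: 50.0
```

```bash
python3 -c "
from h import *
gap(.4995,.1506,.0956,.174)"
```

```text
turn 0.000 after turn: [ 0.0012 -0.     -0.0002] before turn: [ 0.0012 -0.     -0.0002] at [0.4997 0.1495 0.0954] yaw 0.174 F [-5.7 -0.6 11.7] w 0.0235 g 50.0 t 40.0 q6 -0.04
```

In the tool's units: -0.03 m is -0.15, -0.025 m is -0.125.

Emit:
crank_tcp([
  {"sz": -0.025},
  {"sz": -0.125},
  {"sz": -0.15},
  {},
], only="tool|for")

```text
tool_pos: [0.5017, 0.1495, 0.1559]
force: [0.4, -0.6, -2.8]
grasp_force: 50.0
```

```bash
python3 -c "
from h import *
gap(.503,.3439,.155,.206)"
```

```text
turn -0.032 after turn: [0.19   0.041  0.0011] before turn: [0.1912 0.0349 0.0011] at [0.5017 0.1495 0.1559] yaw 0.174 F [ 0.4 -0.6 -2.8] w 0.0240 g 50.0 t 40.5 q6 -0.04
```

In the tool's units: 0.048 m is 0.24, 0.047 m is 0.235, -0.032 rad is -0.0051.

Emit:
crank_tcp([
  {"sx": 0.24, "sy": 0.045},
  {"sx": 0.24, "sy": 0.045},
  {"sx": 0.24, "sy": 0.045},
  {"sx": 0.235, "sy": 0.04, "rz": -0.0051},
  {},
], quiet=true)

```text
ok
```

Emit:
crank_tcp([
  {},
  {},
], only="tool|for")

```text
tool_pos: [0.5008, 0.3421, 0.1527]
force: [-0.3, -1.1, -3.1]
grasp_force: 50.0
```

```bash
python3 -c "
from h import *
gap(.503,.3439,.0626,.206)
im,d,i=cap('wrist');W=world(d,i);P=W.reshape(-1,3);X,Y,Z=P.T; roi=(X>.43)&(X<.58)&(Y>.27)&(Y<.42)
for nm,lo,hi in (('grip',.18,.22),('guard',.135,.152),('rim',.038,.056),('foot',.003,.014)):
    m=roi&(Z>lo)&(Z<hi)
    if m.sum()>20: c,a,b,y=axes(P[m]);print(nm,np.round(c,4),'%.4f %.4f yaw %.3f z %.4f'%(a,b,y,np.median(Z[m])),m.sum())
"
```

```text
turn -0.001 after turn: [0.0014 0.0026 0.0901] before turn: [0.0014 0.0026 0.0901] at [0.5008 0.3421 0.1527] yaw 0.205 F [-0.3 -1.1 -3.1] w 0.0237 g 50.0 t 41.4 q6 0.26
grip [0.5024 0.344 ] 0.0468 0.0279 yaw 0.268 z 0.2002 3494
guard [0.5004 0.3499] 0.0702 0.0425 yaw 0.198 z 0.1401 3829
rim [0.5022 0.3571] 0.0661 0.0276 yaw 0.204 z 0.0438 626
foot [0.502  0.3597] 0.0977 0.0573 yaw 0.205 z 0.0035 484
```

In the tool's units: 0.02 m is 0.1, 0.0028 m is 0.014.

Emit:
crank_tcp([
  {"sx": 0.007, "sy": 0.014, "sz": 0.1},
  {"sz": 0.1},
  {},
  {},
], only="tool|for")

```text
tool_pos: [0.5033, 0.3452, 0.1131]
force: [-0.3, -0.3, -2.5]
grasp_force: 50.0
```

```bash
python3 -c "
from h import *
gap(.503,.3439,.0626,.206)"
```

```text
turn -0.000 after turn: [-0.0012 -0.0005  0.0505] before turn: [-0.0012 -0.0005  0.0505] at [0.5033 0.3452 0.1131] yaw 0.206 F [-0.3 -0.3 -2.5] w 0.0236 g 50.0 t 42.0 q6 0.27
```

In the tool's units: 0.01 m is 0.05, 0.008 m is 0.04.

Emit:
crank_tcp([
  {"sx": -0.005, "sy": -0.0025, "sz": 0.04},
  {"sz": 0.05},
  {"sz": 0.05},
  {},
], only="tool|for")

```text
tool_pos: [0.5021, 0.3438, 0.0839]
force: [-0.1, -0.3, -3.5]
grasp_force: 50.0
```

Emit:
crank_tcp([
  {"sz": 0.05},
  {"sz": 0.04},
  {},
], only="tool|for")

```text
tool_pos: [0.5023, 0.3439, 0.0663]
force: [-0.1, 0.3, -2.7]
grasp_force: 50.0
```

```bash
python3 -c "
from h import *
gap(.503,.3439,.0626,.206)"
```

```text
turn 0.000 after turn: [-0.0001  0.0007  0.0037] before turn: [-0.0001  0.0007  0.0037] at [0.5023 0.3439 0.0663] yaw 0.206 F [-0.1  0.3 -2.7] w 0.0241 g 50.0 t 42.9 q6 0.26
```

In the tool's units: 0.0025 m is 0.0125, 0.001 m is 0.005.

Emit:
crank_tcp([
  {"sy": 0.0025, "sz": 0.0125},
  {"sz": 0.005},
  {},
], only="tool|for")

```text
tool_pos: [0.5037, 0.3444, 0.0642]
force: [-0.1, -0.8, -1.9]
grasp_force: 50.0
```

Emit:
crank_tcp([
  {"sz": 0.0025},
  {},
], only="tool|for")

```text
tool_pos: [0.5036, 0.3444, 0.0636]
force: [-0.8, 0.5, -4.3]
grasp_force: 50.0
```

In the tool's units: 0.001 m is 0.005.

Emit:
crank_tcp([
  {"sz": 0.005},
  {},
], only="tool|force")

```text
tool_pos: [0.5037, 0.3445, 0.0626]
force: [-0.2, -0.5, -2.0]
grasp_force: 50.0
```

Emit:
crank_tcp([
  {"sz": 0.0025},
  {},
], only="tool|force")

```text
tool_pos: [0.5038, 0.3445, 0.0626]
force: [-1.5, -1.5, 3.0]
grasp_force: 50.0
```

Seated on the rim; release, back off straight up and check.

Emit:
crank_tcp([
  {},
  {},
  {},
  {},
], finger_gap=0.06, only="tool|force|grip")

```text
tool_pos: [0.5037, 0.3444, 0.062]
force: [0.0, -0.4, 0.8]
gripper_width: 0.0546
grasp_force: 0.0
```

Emit:
crank_tcp([
  {"sz": -0.1},
  {"sz": -0.25},
  {"sz": -0.3},
  {"sx": -0.15, "sy": -0.1, "sz": -0.1},
  {},
], only="tool|force")

```text
tool_pos: [0.4914, 0.3105, 0.2165]
force: [0.9, 0.4, -0.8]
grasp_force: 0.0
```

```bash
python3 - <<'E'
from rol import *
rol()
im,d,i=cap('side');save(cv2.resize(im[180:290,180:330],None,fx=5,fy=5,interpolation=cv2.INTER_CUBIC),'s3')
E
```

```text
wrist grip [0.5054 0.3435] 0.0238 0.0320 yaw 0.212 z 0.1163 767
wrist guard [0.5054 0.3433] 0.0700 0.0593 yaw 0.204 z 0.0501 2022
wrist foot [0.5055 0.3434] 0.0980 0.0907 yaw 0.203 z 0.0034 259
```

View pics/s3.png

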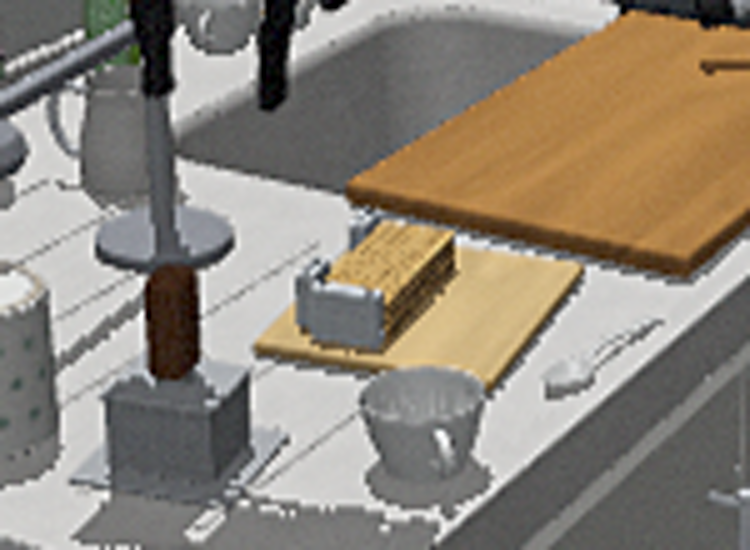

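In the tool's units: -0.06 m is -0.3, 0.02 m is 0.1, 0.032 rad is 0.0051.

Emit:
crank_tcp([
  {"sx": -0.3, "sy": 0.1},
  {"sx": -0.3, "sy": 0.05},
  {"sx": -0.3},
  {"sz": 0.1, "rz": 0.0051},
  {},
], only="tool")

```text
tool_pos: [0.554, 0.1419, 0.1886]
```

```bash
python3 - <<'E'
from h import *
im,d,i=cap('wrist');W=world(d,i);hsv=cv2.cvtColor(im,cv2.COLOR_RGB2HSV)
ex=np.array([np.cos(.174),np.sin(.174)]);ey=np.array([-ex[1],ex[0]]);q=W[...,:2]-[.5053,.1178];x=q@ex;y=q@ey;Z=W[...,2]
roi=(abs(x)<.045)&(abs(y)<.08)
m=roi&(abs(Z-.037)<.004)&(hsv[...,1]>60)&(x<.029)
c,a,b,yw=axes(W[m]);print('top slab',np.round(np.percentile(x[m],[.5,99.5]),4),np.round(np.percentile(y[m],[.5,99.5]),4),round(a,4),round(b,4),round(yw,4))
for n,k in (('end',(y>.055)&(abs(x)<.022)),('long',(x>.024)&(abs(y)<.058))):
    f=roi&(Z>.042)&(Z<.052)&k; print(n,np.round(np.percentile(x[f],[1,99]),4),np.round(np.percentile(y[f],[1,99]),4),f.sum())
for z in (.0285,.0195):
    f=roi&(abs(Z-z)<.003)&(hsv[...,1]>60); print(z,f.sum(),np.round(np.percentile(x[f],[1,50,99]),4) if f.sum()>5 else '')
E
```

```text
top slab [-0.0243  0.027 ] [-0.0596  0.0587] 0.0523 0.1322 0.1782
end [-0.0213  0.0217] [0.0608 0.0716] 444
long [0.0275 0.039 ] [-0.0566  0.0575] 525
0.0285 33 [0.0247 0.0273 0.0393]
0.0195 57 [-0.02   0.027  0.033]
```

```bash
python3 -c "
from plant import job
print(job.finish_job())"
```

```text
the job is handed in; nothing more can be done
None
```

The job is handed in at about 45 s of the 210 s allowed, but I got no verdict back: the lamp arm points left, the three wafer slabs present are stacked snug against both fences, the roller pressed evenly at about 14 N from the open end to the fenced end, and it hangs back in its stand with the cup, mug and spoon untouched.

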